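# Fit and clamp the drill plate on the window-profile jig

### The arm

A 6-joint arm with a two-finger parallel gripper is mounted at the origin on the work surface. World frame = base frame: x ahead of the robot, y to its left, z up, the work surface at z = 0. Lengths are in mm, angles in rad, forces in N, time in s.
With the tool pointing down it reaches from about 350 to 950 mm from the base axis. Payload 17.4 kg.
Tool frame: the origin (TCP) lies midway between the tips of the shut fingers; the grasp point (between the pads) lies 19 mm behind it; z points along the fingers, y is the direction in which the jaws open and shut (so a half turn about z gives the same grasp; the last joint's range is limited). The gripper opens to 93 mm and grips with 3 to 60 N. Pads are 15 mm wide; open, the fingers measure 128 mm over their backs; the gripper's body (75 mm by 188 mm) begins 65 mm behind the grasp point.
Start: joints at [-1.155, 0.116, 1.442, -0, 1.584, -0.038], TCP at [295.901, -606.692, 218.646] pointing down, gripper open.
Joint ranges: [-2.83, 2.83], [-0.83, 2.19], [0.07, 2.5], [-1.14, 4.28], [0.01, 3], [-2.97, 2.97]. Speed limits (rad/s): [1.89, 1.89, 2.22, 3.14, 3.14, 3.14].

### API

Orientations are given as a unit quaternion [x, y, z, w].
In Python, from plant import manip, viewer, spotter gives the robot as it stands.
- The arm moves only by the tool jog_arm, never from a script. Its argument "motion" is a list of rows, each a list of 2 entries, a list of its own where there are three numbers: the shift along the world's x, y, z in units of 60 mm (1.0 is 60 mm), then the turn, a rotation vector about the world's x, y, z in units of 5 degrees (1.0 is 5 degrees). A call has 1 to 20 rows; each row is the pose to reach, as a shift and turn from the pose measured when the call began; what a row does not reach only later rows make up. A row lasts 1/8 s, in which the tool goes at most 62.5 mm and 10.7 degrees, less where a joint would pass 70% of its speed; a pose out of reach is approached as far as the arm can. A call with a gripper value outside its range is refused whole. "gripper" is the finger opening in mm, from 0 to 93, set as the call begins (left out, the last holds). The fingers move at their own pace and stop on an object; the grip force is fixed at half the most. Time passes only in rows, so rows that repeat a pose let the fingers close. It gives the time, the measured TCP pose, the force and the opening at its end, in the units of the state.
- manip.read_state(): the state, without advancing time (a new reading comes with each control period).
- viewer.snapshot(name): name is "scene" or "top" or "wrist"; returns the picture (480x640x3 uint8, blue, green, red); there is no depth.
- viewer.calibration(name): a dict with "K" (3x3 intrinsics, pixels), "rvec" (rotation vector, rad) and "tvec" (3), from world to camera coordinates, as OpenCV has them; the wrist camera has in their place "tool_from_camera" (4x4, takes a point from camera to tool coordinates, whose origin is the TCP and whose axes are the flange's). Camera axes: x right, y down, z forward; pixel columns grow to the right and rows downward; lengths in mm; the calibration is good to about 2 mm. A picture is of the moment at which its call begins: read the wrist's pose just before it. calibration takes no time and is no camera call.
- manip.hand_in(): hands the job in, once; it reports no verdict.
Trained networks look in the newest picture that a camera, given by its name, has taken for a name from the list of things; names that differ only in an ending like _2 or _b are one class to them, and where a whole thing is asked for, a point or a joint stands for the part that bears it (a point fixed in the world has none). Each returns a list of dicts, best first, with "conf" (0 to 1); they miss things now and then, are a little off and sometimes report something else, mostly with a low value. They report only what shows in the picture. A call takes as long as a camera call. They do not tell look-alikes from the thing itself.
- spotter.boxes_of(camera, name): "rect" ([left, top, right, bottom] in pixels, round what is visible of it).
- spotter.outline_of(camera, name): "pixels" (480x640 bool, what is visible of it) and "rect" ([left, top, right, bottom] in pixels, round what is visible of it).
The state is a dict: "time": time; "qpos": joint angles; "joint_vel": joint speeds; "tau": joint torques, N m; "tool_pos": TCP position; "orientation": TCP orientation; "contact_force": force on the tool from outside, world axes, zero at the start; "wrist_torque": the same for the moment, N m; "finger_gap": finger opening in mm.
Only numpy, scipy, OpenCV 4.12 (cv2) and the standard library are available. Lean on these libraries where they do the work, as an engineer would, in place of code of your own. Each camera call takes 0.05 s, during which the arm holds its last target. There are 200 camera calls.

### The job

Close up the drill jig ready for drilling the white window profile: pick up the drill plate by its bow handle and lower it over the jig's two locating pins, larger hole on the thicker pin, until it rests flush on the rails; set it down gently, do not let it drop. Then push the handle of the toggle clamp fully down so that the clamp's foot holds the plate, let go, and leave the hammer and tape measure where they are.

Things in the scene. Friction and masses are not known exactly. Their poses are not given: they have to be found in the camera images.
- jig: Drill jig fixed to the bench; z up. Origin: underside of its dark steel base (150 mm in x, y from -210 to +115 mm, 15 mm thick), midway between the pins. The plate rests on two steel rails, each 120 mm in x, 54 mm in y, centred at y = +73 and -73 mm, tops at z = 55 mm. Between them a white window profile 84 mm wide, 260 mm long lies along x, its top at z = 53 mm. A black side screw ends at y = 124 mm.
- pin_thick (a point): Centre of the root of the thick locating pin, at the rail top, jig (0, 82, 55) mm. Pin diameter 20 mm, 22 mm tall, straight for 14 mm and then tapered to 12 mm at its tip. Axes parallel to the jig's.
- pin_thin (a point): Centre of the root of the thin locating pin, at the rail top, jig (0, -82, 55) mm. Diameter 12 mm, 22 mm tall, straight for 14 mm, then tapered to 4 mm at its tip. Axes parallel to the jig's.
- plate_grip (a point): Middle of the bow handle's bar on the drill plate, 42 mm above the plate's underside. The bar is round steel, 12 mm thick, along the plate's y, free over 55 mm between legs at y = +36 and -36 mm, with 26 mm of clear height under it. Axes are the plate's (z up); seated, they are parallel to the jig's and this point is at jig (0, 0, 97) mm.
- hole_thick (a point): Centre of the mouth, in the plate's underside, of its larger hole (diameter 22 mm, for the thick pin): 82 mm to +y of the plate's centre, 42 mm below plate_grip.
- hole_thin (a point): Centre of the mouth, in the plate's underside, of its smaller hole (diameter 14 mm, for the thin pin): 82 mm to -y of the plate's centre, 42 mm below plate_grip.
- clamp_handle (a joint): Toggle clamp handle, rad: 0 = fully down (handle level, pointing to jig -y, a stop ends its travel); about 1.0 to 1.1 = open (handle 57 to 63 degrees above level, arm upright, clear of the plate). Closing turns the handle outward (-y) and down and swings the arm over the thin pin on to the plate. Stiff (some 4 N at the grip); stays where it is left.
- clamp_grip (a point): Point on the axis of the clamp handle's round black grip (18 mm thick), 80 mm from the handle's pivot; the grip spans 35 to 115 mm from the pivot. Open, its end stands 190 mm above the bench: pass over it with room to spare.
- hammer: Hammer 300 mm long lying on the far side of the bench; a bystander. Origin under the middle of it.
- tape: Yellow tape measure 76 x 70 x 40 mm on the far side of the bench; a bystander. Origin at the centre of its underside.
- clamp_pivot (a point): Point on the axis (parallel to jig x) about which the clamp handle turns, jig (0, -170, 82) mm. Axes parallel to the jig's. The toggle clamp stands on the jig base at y = -127 to -205 mm, its steel body 50 mm wide in x, up to z = 99 mm. Open, the arm stands upright, tip at z = 180 mm.
- plate_body (a point): Centre of the drill plate, half-way up its 10 mm thickness: an aluminium plate 110 mm in its x, 200 mm in its y, some 0.5 to 0.85 kg, lying flat on the bench. Five dark guide bushes stand 5 mm above its top at x = +38 mm (three) and x = -38 mm (two). Axes are the plate's.
- clamp_arm: The toggle clamp's steel arm, two flat bars 112 mm long, driven by the handle (1.5 times its angle). Origin on the arm's own pivot, jig (0, -148, 90) mm. 88 mm along the arm a spindle carries a black rubber foot, 16 mm across; with the handle fully down the foot presses lightly on the seated plate, 22 mm inside the thin pin.
Not all that is in view belongs to the job. Of the things shaped like the part that bears plate_grip, the aluminium one is meant.

How it is judged:
By the outcome, as a careful person would: the job done as asked, in the order asked, and still so for the second after the job is handed in, with the robot touching nothing.
It also fails if it takes over 61 s, if anything falls off the work surface, if the arm or the gripper's body presses on something with over 40 N, if the wrist force passes 120 N, or if a joint passes its speed limit or range.

## Working session

There is one attempt and no reset: what is moved stays moved. The work goes in short steps, Python scripts to look and compute and a tool call to move; the robot and the scene stay as the last step left them, time stands still between calls to the robot, and variables do not carry over. Pictures are saved under pics/ and viewed, about 8 in all and at most 12, crops included, and the job is handed in when it is done.

Besides the shell and the picture viewer there is one more tool, called after "Request:" as name(argument=value, ...), one argument or row to a line, values as JSON. jog_arm: Moves the arm, as the interface text tells. Its arguments: {"type":"object","properties":{"motion":{"type":"array"},"gripper":{"type":"number"}},"required":["motion"]}

```bash
ls; mkdir -p pics; python3 - <<'E'
from plant import manip, viewer, spotter
import cv2
print(manip.read_state())
for n in("scene","top"):
    im=viewer.snapshot(n); cv2.imwrite(f"pics/{n}0.png",im)
    print(n,{k:v for k,v in viewer.calibration(n).items()})
    for t in("jig","plate_body","clamp_handle","hammer","tape"):
        print(t,[(round(d['conf'],2),d['rect']) for d in spotter.boxes_of(n,t)])
print(viewer.calibration("wrist"))
E
```

```text
pics
{'time': 0.0, 'qpos': array([-1.15480895e+00,  1.16448896e-01,  1.44231702e+00, -4.22777741e-06,
        1.58396940e+00, -3.78473150e-02]), 'joint_vel': array([-7.42344096e-04,  5.69934642e-04, -9.22871410e-05, -1.05078911e-03,
        1.13238073e-03,  1.09136734e-04]), 'tau': array([-7.85938209e-05, -7.21251726e+01, -6.22622180e+01,  7.79513712e-02,
        2.37035472e-02, -1.02188087e-04]), 'tool_pos': array([ 295.80405383, -606.48989992,  217.89804617]), 'orientation': array([ 9.74364390e-01,  2.24974906e-01, -1.09455347e-04, -5.60753121e-04]), 'contact_force': array([-0.75671733,  0.67497427,  0.42908968]), 'wrist_torque': array([ 0.01873892,  0.03313371, -0.02752229]), 'finger_gap': 93.3178509578963}
scene {'K': array([[486.54729304,   0.        , 328.05704568],
       [  0.        , 486.54729304, 248.16902201],
       [  0.        ,   0.        ,   1.        ]]), 'rvec': array([ 2.12202576,  1.55062267, -0.48398437]), 'tvec': array([-206.19416478, -364.13994807, 1300.17919479])}
jig [(0.86, [114.0, 224.3, 324.9, 349.2])]
plate_body [(0.89, [396.4, 203.4, 497.0, 289.3]), (0
[... 591 characters left out ...]
.82, [237.2, 308.0, 298.2, 415.9])]
clamp_handle [(0.82, [474.1, 242.0, 535.4, 256.9])]
hammer [(0.81, [311.0, 123.9, 455.5, 171.7])]
tape [(0.85, [215.7, 125.8, 253.6, 173.6])]
{'K': array([[355.52902759,   0.        , 316.31656531],
       [  0.        , 355.52902759, 243.76528062],
       [  0.        ,   0.        ,   1.        ]]), 'tool_from_camera': array([[ 4.70399049e-04, -9.53731885e-01, -3.00658061e-01,
         8.48932208e+01],
       [ 9.99999888e-01,  4.34454740e-04,  1.86409962e-04,
        -3.25594299e-02],
       [-4.71628045e-05, -3.00658115e-01,  9.53731983e-01,
        -1.65891263e+02],
       [ 0.00000000e+00,  0.00000000e+00,  0.00000000e+00,
         1.00000000e+00]])}
```

View pics/top0.png

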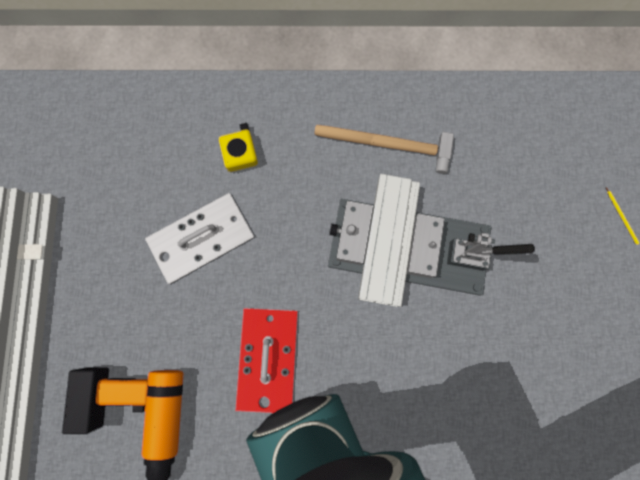

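View pics/scene0.png

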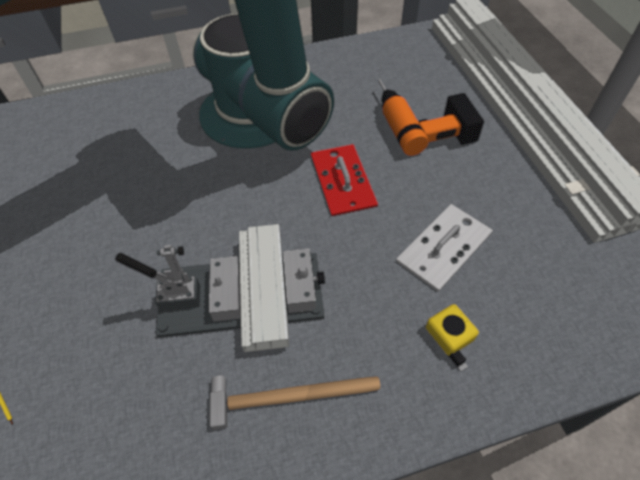

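The top view shows the aluminium plate at about (200,238), with its large hole at (165,257) and small hole at (233,219). The jig has its thick pin at (351,231), thin pin at (433,244) and the open clamp grip at about (515,249). The red plate at (268,360) is a decoy. The scene view agrees.

```bash
cat > h.py <<'E'
import numpy as np, cv2
from scipy.spatial.transform import Rotation as R
from plant import manip, viewer, spotter
def cam(n, st=None):
    """K, R, t world->camera"""
    c=viewer.calibration(n)
    if n!="wrist": return c["K"],cv2.Rodrigues(c["rvec"])[0],c["tvec"]
    st=st or manip.read_state()
    T=np.eye(4);T[:3,:3]=R.from_quat(st["orientation"]).as_matrix();T[:3,3]=st["tool_pos"]
    M=np.linalg.inv(T@c["tool_from_camera"]); return c["K"],M[:3,:3],M[:3,3]
def ray(C,uv,z):
    K,Rm,t=C; o=-Rm.T@t; d=Rm.T@np.linalg.inv(K)@np.array([uv[0],uv[1],1.]); return o+d*(z-o[2])/d[2]
def proj(C,P):
    K,Rm,t=C; p=(np.atleast_2d(P)@Rm.T+t)@K.T; return p[:,:2]/p[:,2:]
def pose(x,y,yaw,pts):
    return R.from_euler('z',yaw).apply(np.atleast_2d(pts))+[x,y,0]
E
python3 - <<'E'
from h import *
T=cam("top");S=cam("scene")
for nm,a,b,z in(("plate top",(165,257),(233,219),10),("pins root/top",(351,229),(433,243),77)):
    A=ray(T,a,z);B=ray(T,b,z);d=A-B
    print(nm,A,B,np.linalg.norm(d),"mid",(A+B)/2,"yaw",np.degrees(np.arctan2(-d[0],d[1])))
    print(proj(S,[A,B]).round(0).tolist())
E
```

```text
plate top [513.81755725 377.54242526  10.        ] [595.50408706 237.97918718  10.        ] 161.7114299437138 mid [554.66082215 307.76080622  10.        ] yaw 30.34048952541851
[[467.0, 221.0], [424.0, 267.0]]
pins root/top [559.32913032  -8.57818919  77.        ] [ 531.13910419 -169.27181576   77.        ] 163.14753811598766 mid [545.23411725 -88.92500248  77.        ] yaw -9.949990847701187
[[304.0, 267.0], [218.0, 277.0]]
```

Request:
jog_arm(
  motion=[
    [[0,0.2,0.3],[0,0,0.3]],
    [[0.2,0.8,0.7],[0,0,1]],
    [[0.6,1.6,0.7],[0,0,2]],
    [[1,2.5,0.7],[0,0,3.2]],
    [[1.5,3.4,0.7],[0,0,4.4]],
    [[2,4.3,0.7],[0,0,5.6]],
    [[2.5,5.2,0.7],[0,0,6.8]],
    [[3,6.1,0.7],[0,0,8]],
    [[3.4,7,0.7],[0,0,9]],
    [[3.8,7.8,0.5],[0,0,10]],
    [[4.05,8.4,0.4],[0,0,10.6]],
    [[4.15,8.63,0.37],[0,0,10.8]],
    [[4.15,8.63,0.37],[0,0,10.8]],
    [[4.15,8.63,0.37],[0,0,10.8]],
  ],
)

```text
time: 2.35
tool_pos: [544.6, -89.9, 241.5]
orientation: [0.766, 0.642, 0.0, 0.0]
contact_force: [-0.6, -0.8, 0.5]
finger_gap: 93.0
```

```bash
python3 - <<'E'
from h import *
st=manip.read_state();print(st["tool_pos"],st["orientation"],st["contact_force"])
im=viewer.snapshot("wrist");cv2.imwrite("pics/w1.png",im)
C=cam("wrist",st)
J=lambda *p:pose(545,-89,np.radians(-10),p)
print(proj(C,J((0,82,77),(0,-82,77),(0,82,55),(0,-82,55))).round(1))
E
```

```text
[544.59521395 -89.88704775 241.52372323] [7.66472630e-01 6.42276858e-01 1.29387922e-04 3.58351947e-04] [-0.6115001  -0.76748601  0.5443182 ]
[[315.8 133.6]
 [316.  300.9]
 [315.8 133.5]
 [316.  291.7]]
```

View pics/w1.png

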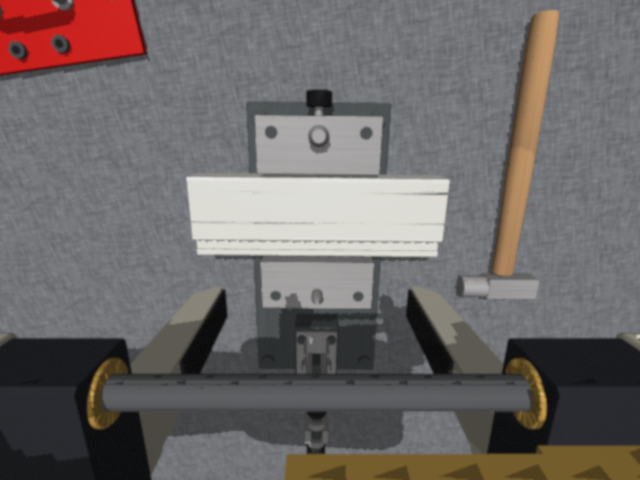

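The wrist view shows the jig square to the camera. The thick pin is at about (318,136), the thin pin at about (318,293), and the clamp is below them. I'll zoom in to pick the rail corners.

```bash
python3 - <<'E'
import cv2,numpy as np
im=cv2.imread("pics/w1.png")
a=im[105:180,245:395];b=im[250:325,245:395]
z=lambda q:cv2.resize(q,None,fx=4,fy=4,interpolation=cv2.INTER_CUBIC)
o=np.vstack([z(a),z(b)])
cv2.imwrite("pics/w1c.png",o)
E
```

```text
(no output)
```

View pics/w1c.png

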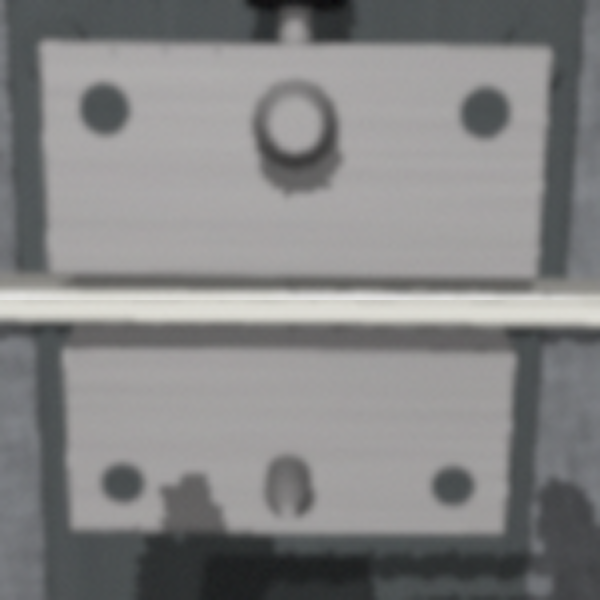

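```bash
python3 - <<'E'
from h import *
from scipy.optimize import least_squares
C=cam("wrist",manip.read_state())
c=np.array([(40,41),(553,46),(48,276),(540,277),(71,531),(503,533),(294,123)],float)
c[4:6,1]-=300
uv=(c+.5)/4-.5+np.array([[245,105]]*4+[[245,250]]*2+[[245,105]])
P=np.array([(-60,100,55),(60,100,55),(-60,46,55),(60,46,55),(-60,-100,55),(60,-100,55),(0,82,77)],float)
f=lambda p:(proj(C,pose(p[0],p[1],p[2],P+[0,0,p[3]]))-uv).ravel()
for w in(0,1):
    g=f if w else (lambda p:f([*p[:3],0]))
    s=least_squares(g,[545,-89,-.17,0][:4 if w else 3]);print(s.x,np.degrees(s.x[2]));print(s.fun.reshape(-1,2).round(1).tolist())
E
```

```text
[ 5.46339397e+02 -9.09989657e+01 -1.84600341e-01] -10.576820410906825
[[-0.4, -0.3], [-0.0, -0.4], [-0.0, -0.4], [-0.4, 0.5], [-0.2, 0.2], [0.7, 0.5], [0.4, 0.2]]
[ 5.46324971e+02 -9.11089409e+01 -1.84603331e-01 -1.03937244e+00] -10.576991725837711
[[-0.2, -0.2], [-0.2, -0.2], [0.2, -0.4], [-0.5, 0.4], [-0.1, -0.2], [0.5, 0.2], [0.4, 0.3]]
```

Request:
jog_arm(
  motion=[
    [[0,0.3,0],[0,0,0.4]],
    [[0.05,1,0],[0,0,1.2]],
    [[0.1,1.8,0],[0,0,2.2]],
    [[0.1,2.7,-0.1],[0,0,3.3]],
    [[0.15,3.6,-0.2],[0,0,4.4]],
    [[0.15,4.5,-0.4],[0,0,5.5]],
    [[0.17,5.4,-0.6],[0,0,6.6]],
    [[0.17,6.1,-0.7],[0,0,7.5]],
    [[0.17,6.5,-0.75],[0,0,8]],
    [[0.17,6.63,-0.75],[0,0,8.1]],
    [[0.17,6.63,-0.75],[0,0,8.1]],
    [[0.17,6.63,-0.75],[0,0,8.1]],
  ],
)

```text
time: 3.9
tool_pos: [555.1, 306.7, 196.9]
orientation: [0.498, 0.867, 0.0, 0.0]
contact_force: [0.1, 0.0, 0.1]
finger_gap: 93.0
```

```bash
python3 - <<'E'
from h import *
st=manip.read_state();print(st["tool_pos"],st["orientation"])
im=viewer.snapshot("wrist");cv2.imwrite("pics/w2.png",im)
C=cam("wrist",st)
p=proj(C,pose(554.7,307.8,np.radians(30.3),[(0,82,10),(0,-82,10),(-55,100,10),(55,100,10),(-55,-100,10),(55,-100,10)]));print(p.round(0).tolist())
cv2.imwrite("pics/w2c.png",cv2.resize(im[90:330,200:440],None,fx=2.5,fy=2.5,interpolation=cv2.INTER_CUBIC))
E
```

```text
[555.08306196 306.72855501 196.88680345] [4.97682634e-01 8.67358990e-01 3.81212190e-04 4.82690412e-04]
[[316.0, 133.0], [316.0, 291.0], [257.0, 113.0], [375.0, 113.0], [266.0, 306.0], [366.0, 306.0]]
```

View pics/w2c.png

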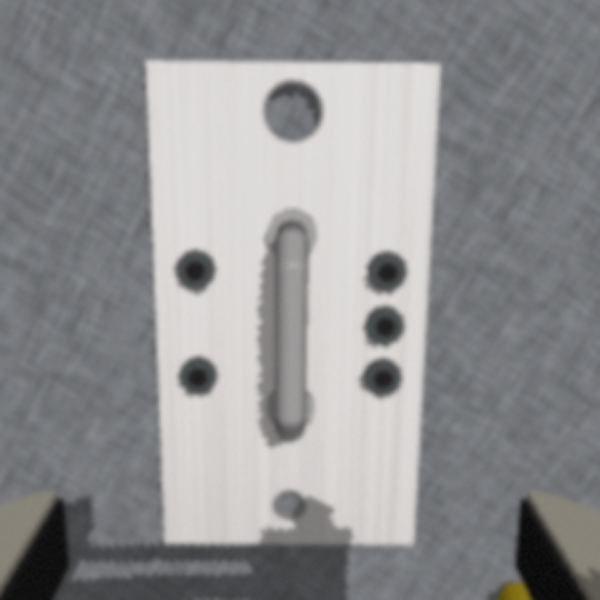

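```bash
python3 - <<'E'
from h import *
from scipy.optimize import least_squares
C=cam("wrist",manip.read_state())
c=np.array([(147,61),(440,64),(165,544),(414,544),(293,111),(289,505)],float)
uv=(c+.5)/2.5-.5+[200,90]
P=np.array([(-55,100,10),(55,100,10),(-55,-100,10),(55,-100,10),(0,82,10),(0,-82,10)],float)
f=lambda p:(proj(C,pose(p[0],p[1],p[2],P+[0,0,p[3]]))-uv).ravel()
for w in(0,1):
    g=f if w else (lambda p:f([*p[:3],0]))
    s=least_squares(g,[555,308,.53,0][:4 if w else 3]);print(s.x,np.degrees(s.x[2]));print(s.fun.reshape(-1,2).round(1).tolist())
E
```

```text
[5.55978838e+02 3.06781154e+02 5.21187982e-01] 29.861871722550113
[[-0.4, -0.3], [0.3, -0.4], [-0.2, -0.4], [0.0, 0.3], [0.0, 0.4], [0.3, 0.6]]
[ 5.56036227e+02  3.06684629e+02  5.21187272e-01 -7.30443634e-01] 29.861831046666556
[[-0.3, -0.1], [0.1, -0.3], [-0.1, -0.6], [-0.1, 0.0], [0.0, 0.5], [0.3, 0.4]]
```

Request:
jog_arm(
  motion=[
    [[0.015,0,-0.2],[0,0,-0.09]],
    [[0.015,0,-0.6],[0,0,-0.09]],
    [[0.015,0,-1.1],[0,0,-0.09]],
    [[0.015,0,-1.6],[0,0,-0.09]],
    [[0.015,0,-2.1],[0,0,-0.09]],
    [[0.015,0,-2.5],[0,0,-0.09]],
    [[0.015,0,-2.75],[0,0,-0.09]],
    [[0.015,0,-2.85],[0,0,-0.09]],
    [[0.015,0,-2.9],[0,0,-0.09]],
    [[0.015,0,-2.9],[0,0,-0.09]],
    [[0.015,0,-2.9],[0,0,-0.09]],
  ],
  gripper=60,
)

```text
time: 5.32
tool_pos: [556.3, 306.9, 23.5]
orientation: [0.501, 0.865, 0.001, 0.001]
contact_force: [0.2, -0.2, 0.3]
finger_gap: 59.8
```

Request:
jog_arm(
  motion=[
    [[0,0,0],[0,0,0]],
    [[0,0,0],[0,0,0]],
    [[0,0,0],[0,0,0]],
    [[0,0,0],[0,0,0]],
    [[0,0,0],[0,0,0]],
    [[0,0,0],[0,0,0]],
    [[0,0,0],[0,0,0]],
    [[0,0,0],[0,0,0]],
  ],
  gripper=0,
)

```text
time: 6.32
tool_pos: [556.1, 306.8, 23.4]
orientation: [0.501, 0.865, 0.001, 0.001]
contact_force: [-2.6, -0.9, 1.5]
finger_gap: 10.6
```

Request:
jog_arm(
  motion=[
    [[0,0,0.05],[0,0,0]],
    [[0,0,0.15],[0,0,0]],
    [[0,0,0.35],[0,0,0]],
    [[0,0,0.65],[0,0,0]],
    [[0,0,1],[0,0,0]],
    [[0,0,1.4],[0,0,0]],
    [[0,0,1.8],[0,0,0]],
    [[0,0,2.2],[0,0,0]],
    [[0,0,2.5],[0,0,0]],
    [[0,0,2.7],[0,0,0]],
    [[0,0,2.75],[0,0,0]],
    [[0,0,2.75],[0,0,0]],
    [[0,0,2.75],[0,0,0]],
  ],
)

```text
time: 7.95
tool_pos: [555.9, 306.7, 187.6]
orientation: [0.501, 0.865, 0.0, 0.0]
contact_force: [0.2, 0.1, -6.3]
finger_gap: 11.0
```

```bash
python3 - <<'E'
from h import *
st=manip.read_state();print(st["tool_pos"],st["orientation"],st["contact_force"],st["wrist_torque"],st["finger_gap"])
im=viewer.snapshot("wrist");cv2.imwrite("pics/w3.png",im)
C=cam("wrist",st)
dz=st["tool_pos"][2]-23.4+10
print(proj(C,pose(556.0,306.8,.5212,[(0,82,dz),(0,-82,dz),(-55,100,dz),(55,100,dz)])).round(1).tolist())
E
```

```text
[555.88253523 306.72364154 187.5522371 ] [5.01051107e-01 8.65417655e-01 7.65982664e-05 2.53642081e-04] [ 0.20950078  0.07951749 -6.30554322] [ 0.00286298 -0.10449437 -0.05174895] 11.036052623161686
[[315.3, 136.5], [315.4, 412.1], [197.6, 96.2], [432.9, 96.4]]
```

View pics/w3.png

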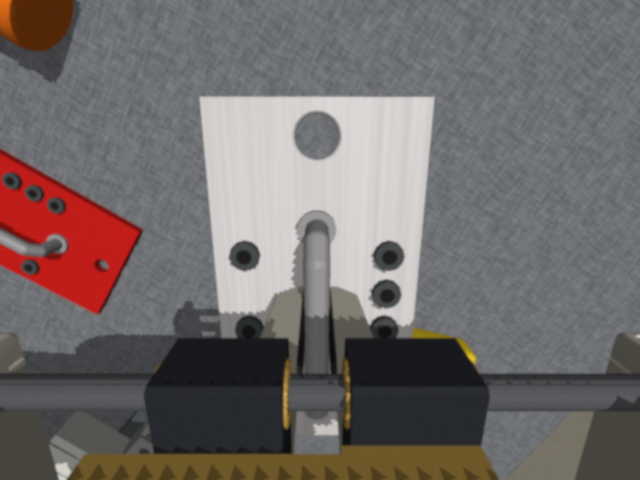

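The plate hangs level and square in the grip, with the large hole at (317,134.5) and the near corners at (200.5,97) and (433.5,97). Next I fit its pose in the hand.

```bash
python3 - <<'E'
from h import *
from scipy.optimize import least_squares
st=manip.read_state()
im=cv2.imread("pics/w3.png");g=cv2.cvtColor(im,cv2.COLOR_BGR2GRAY)
m=(g[95:175,285:350]<175).astype(np.uint8)
n,l,s,c=cv2.connectedComponentsWithStats(m);k=[i for i in range(1,n) if 1000<s[i,4]<2500];print(s[k],c[k]+[285,95])
# edges: left/right at rows, top at cols
rows=[g[r].astype(int) for r in(110,170,200)]
for r in rows: d=np.abs(np.diff(cv2.GaussianBlur(r.astype(np.float32)[None],(5,1),0)[0]));print(d[180:260].argmax()+180.5,d[400:450].argmax()+400.5)
for q in(215,260,370,420): d=np.abs(np.diff(g[:,q].astype(int)));print(q,d[85:110].argmax()+85.5)
C=cam("wrist",st)
uv=np.array([(200.5,97),(433.5,97),(317,134.5)])
P=np.array([(-55,100,0),(55,100,0),(0,82,0)],float)
f=lambda p:(proj(C,pose(p[0],p[1],p[2],P+[0,0,p[3]]))-uv).ravel()
s=least_squares(f,[555,308,.53,174]);print(s.x,np.degrees(s.x[2]),s.fun.round(1))
s=least_squares(lambda p:f([*p,st["tool_pos"][2]-13.4]),[555,308,.53]);print(s.x,np.degrees(s.x[2]),s.fun.round(1))
d=R.from_euler('z',-s.x[2]).apply([s.x[0]-st["tool_pos"][0],s.x[1]-st["tool_pos"][1],0]);print("offset in plate axes",d)
q=st["orientation"];print("tool yaw-90",np.degrees(2*np.arctan2(q[1],q[0]))-90)
E
```

```text
[[   8   16   48   49 1869]] [[316.75441413 134.95505618]]
200.5 432.5
205.5 427.5
208.5 424.5
215 96.5
260 96.5
370 96.5
420 96.5
[5.56695849e+02 3.07448001e+02 5.21679766e-01 1.72106770e+02] 29.890048866447117 [ 0.3 -0.7 -0.3 -0.7 -0.   1.5]
[5.56772251e+02 3.07304334e+02 5.21674004e-01] 29.8897186985022 [-1.2 -0.8  1.2 -0.8  0.   1.9]
offset in plate axes [1.01930664 0.05011418 0.        ]
tool yaw-90 29.860152671345517
```

Request:
jog_arm(
  motion=[
    [[0,-0.1,0.1],[0,0,-0.2]],
    [[0,-0.3,0.25],[0,0,-0.6]],
    [[0,-0.6,0.4],[0,0,-1.1]],
    [[0,-1,0.5],[0,0,-1.7]],
    [[0,-1.45,0.6],[0,0,-2.4]],
    [[-0.05,-1.95,0.6],[0,0,-3.1]],
    [[-0.05,-2.45,0.6],[0,0,-3.8]],
    [[-0.1,-2.95,0.6],[0,0,-4.5]],
    [[-0.1,-3.45,0.6],[0,0,-5.2]],
    [[-0.1,-3.95,0.6],[0,0,-5.9]],
    [[-0.15,-4.45,0.6],[0,0,-6.5]],
    [[-0.15,-4.95,0.6],[0,0,-7.1]],
    [[-0.17,-5.4,0.6],[0,0,-7.6]],
    [[-0.17,-5.8,0.6],[0,0,-7.9]],
    [[-0.17,-6.15,0.6],[0,0,-8.09]],
    [[-0.17,-6.4,0.6],[0,0,-8.09]],
    [[-0.17,-6.55,0.6],[0,0,-8.09]],
    [[-0.173,-6.627,0.6],[0,0,-8.09]],
    [[-0.173,-6.627,0.6],[0,0,-8.09]],
    [[-0.173,-6.627,0.6],[0,0,-8.09]],
  ],
)

```text
time: 10.5
tool_pos: [545.6, -90.5, 223.6]
orientation: [0.769, 0.639, 0.0, 0.0]
contact_force: [0.1, 0.1, -6.0]
finger_gap: 11.2
```

Request:
jog_arm(
  motion=[
    [[0,-0.007,-0.1],[0,0,0]],
    [[0,-0.007,-0.3],[0,0,0]],
    [[0,-0.007,-0.6],[0,0,0]],
    [[0,-0.007,-0.95],[0,0,0]],
    [[0,-0.007,-1.3],[0,0,0]],
    [[0,-0.007,-1.6],[0,0,0]],
    [[0,-0.007,-1.8],[0,0,0]],
    [[0,-0.007,-1.9],[0,0,0]],
    [[0,-0.007,-1.93],[0,0,0]],
    [[0,-0.007,-1.93],[0,0,0]],
    [[0,-0.007,-1.93],[0,0,0]],
  ],
)

```text
time: 11.88
tool_pos: [545.8, -90.9, 108.4]
orientation: [0.769, 0.639, 0.0, 0.001]
contact_force: [0.3, -1.1, -4.6]
finger_gap: 10.7
```

```bash
python3 - <<'E'
from h import *
st=manip.read_state();print(st["tool_pos"],st["orientation"],st["contact_force"],st["wrist_torque"],st["finger_gap"])
im=viewer.snapshot("wrist");cv2.imwrite("pics/w4.png",im)
sc=viewer.snapshot("scene");cv2.imwrite("pics/s4.png",sc)
z=lambda q,f:cv2.resize(q,None,fx=f,fy=f,interpolation=cv2.INTER_CUBIC)
a=z(im[85:185,265:365],4);b=z(sc[215:365,110:335],400/150)[:, :600]
o=np.zeros((400,a.shape[1]+b.shape[1],3),np.uint8);o[:,:400]=a;o[:,400:]=b[:400]
cv2.imwrite("pics/w4c.png",cv2.resize(o,(800,int(400*800/o.shape[1]))));print(o.shape)
cv2.imwrite("pics/w4c.png",o[:,:800] if False else cv2.resize(o,None,fx=.8,fy=.8))
C=cam("wrist",st)
J=lambda *p:pose(546.3,-91.05,-.1846,p)
print(proj(C,J((0,82,77),(0,82,st["tool_pos"][2]-13.4))).round(1).tolist())
E
```

```text
[545.81170452 -90.91627023 108.39419102] [7.69187082e-01 6.39023322e-01 3.14608692e-04 5.72515485e-04] [ 0.27783811 -1.14110211 -4.59968145] [-0.04797064 -0.0755009  -0.00789186] 10.693966738269676
(400, 1000, 3)
[[316.3, 137.0], [316.3, 137.5]]
```

View pics/w4c.png

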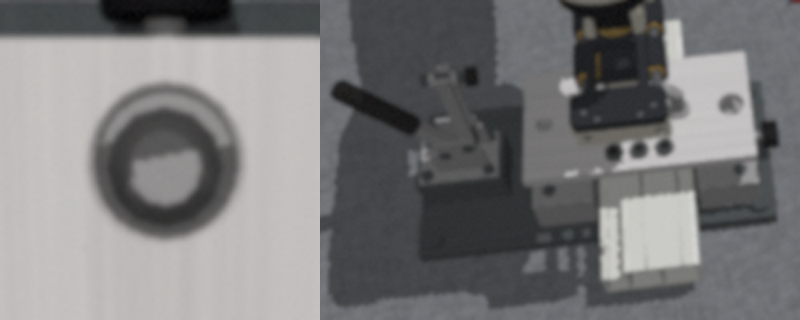

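Through the large hole, the thick pin's tip is level with the hole in x but sits about 3.4 px low, which is roughly 1.6 mm towards jig -y. I'll correct that while entering the taper slightly.

Request:
jog_arm(
  motion=[
    [[-0.005,-0.026,0],[0,0,0]],
    [[-0.005,-0.026,-0.05],[0,0,0]],
    [[-0.005,-0.026,-0.1],[0,0,0]],
    [[-0.005,-0.026,-0.15],[0,0,0]],
    [[-0.005,-0.026,-0.2],[0,0,0]],
    [[-0.005,-0.026,-0.21],[0,0,0]],
    [[-0.005,-0.026,-0.21],[0,0,0]],
    [[-0.005,-0.026,-0.21],[0,0,0]],
  ],
)

```text
time: 12.98
tool_pos: [545.5, -92.5, 95.8]
orientation: [0.769, 0.639, 0.0, 0.001]
contact_force: [0.2, -0.1, -6.0]
finger_gap: 10.9
```

```bash
python3 - <<'E'
from h import *
st=manip.read_state();print(st["tool_pos"],st["orientation"],st["contact_force"],st["wrist_torque"],st["finger_gap"])
im=viewer.snapshot("wrist");cv2.imwrite("pics/w5.png",im)
sc=viewer.snapshot("scene");cv2.imwrite("pics/s5.png",sc)
z=lambda q,f:cv2.resize(q,None,fx=f,fy=f,interpolation=cv2.INTER_CUBIC)
a=z(im[85:185,265:365],4);b=z(sc[225:325,180:280],4)
cv2.imwrite("pics/w5c.png",np.hstack([a,b]))
E
```

```text
[545.48957628 -92.49111647  95.77622516] [7.69186142e-01 6.39024462e-01 2.93105726e-04 5.73402727e-04] [ 0.17073846 -0.06202271 -6.01344554] [-0.03633672 -0.03367506  0.04729186] 10.886083134197188
```

View pics/w5c.png

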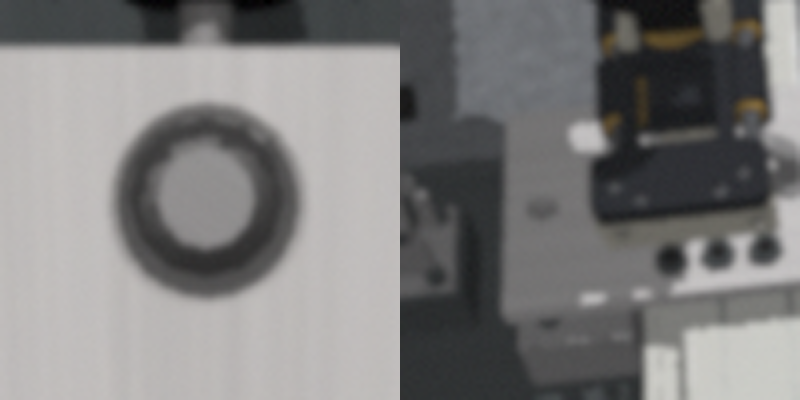

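The pin is now concentric with the hole to within about 0.3 mm. I'll lower it while watching the force.

Request:
jog_arm(
  motion=[
    [[0,0,-0.03],[0,0,0]],
    [[0,0,-0.06],[0,0,0]],
    [[0,0,-0.09],[0,0,0]],
    [[0,0,-0.12],[0,0,0]],
    [[0,0,-0.15],[0,0,0]],
    [[0,0,-0.18],[0,0,0]],
    [[0,0,-0.2],[0,0,0]],
    [[0,0,-0.2],[0,0,0]],
  ],
)

```text
time: 14.08
tool_pos: [545.4, -92.5, 83.6]
orientation: [0.769, 0.639, 0.0, 0.0]
contact_force: [-1.0, -0.3, -6.5]
finger_gap: 11.0
```

Request:
jog_arm(
  motion=[
    [[0,0,-0.02],[0,0,0]],
    [[0,0,-0.04],[0,0,0]],
    [[0,0,-0.055],[0,0,0]],
    [[0,0,-0.07],[0,0,0]],
    [[0,0,-0.08],[0,0,0]],
    [[0,0,-0.085],[0,0,0]],
    [[0,0,-0.085],[0,0,0]],
  ],
)

```text
time: 14.95
tool_pos: [545.5, -92.4, 78.6]
orientation: [0.769, 0.639, 0.0, 0.001]
contact_force: [1.1, 0.8, -5.9]
finger_gap: 10.9
```

Request:
jog_arm(
  motion=[
    [[0,0,-0.007],[0,0,0]],
    [[0,0,-0.014],[0,0,0]],
    [[0,0,-0.02],[0,0,0]],
    [[0,0,-0.02],[0,0,0]],
  ],
)

```text
time: 15.45
tool_pos: [545.6, -92.5, 78.4]
orientation: [0.769, 0.639, 0.0, 0.001]
contact_force: [-6.9, 2.0, 8.2]
finger_gap: 11.0
```

Request:
jog_arm(
  motion=[
    [[0,0,0],[0,0,0]],
    [[0,0,0],[0,0,0]],
    [[0,0,0],[0,0,0]],
    [[0,0,0],[0,0,0]],
    [[0,0,0],[0,0,0]],
    [[0,0,0],[0,0,0]],
  ],
  gripper=60,
)

```text
time: 16.2
tool_pos: [545.6, -92.5, 78.4]
orientation: [0.769, 0.639, 0.0, 0.001]
contact_force: [-0.0, 0.2, 0.6]
finger_gap: 59.4
```

Request:
jog_arm(
  motion=[
    [[0,0,0.1],[0,0,0]],
    [[0,0,0.4],[0,0,0]],
    [[0,0,0.9],[0,0,0]],
    [[0,0,1.5],[0,0,0]],
    [[0,0,2.1],[0,0,0]],
    [[0,0,2.6],[0,0,0]],
    [[0,0,2.72],[0,0,0]],
    [[0,0,2.72],[0,0,0]],
    [[0,0,2.72],[0,0,0]],
  ],
)

```text
time: 17.32
tool_pos: [545.2, -92.4, 240.3]
orientation: [0.769, 0.639, -0.0, 0.0]
contact_force: [-0.4, -0.6, 0.7]
finger_gap: 59.9
```

```bash
python3 - <<'E'
from h import *
st=manip.read_state();print(st["tool_pos"],st["orientation"],st["contact_force"])
im=viewer.snapshot("wrist");cv2.imwrite("pics/w6.png",im)
sc=viewer.snapshot("scene");cv2.imwrite("pics/s6.png",sc)
z=lambda q,f:cv2.resize(q,None,fx=f,fy=f,interpolation=cv2.INTER_CUBIC)
a=z(im[60:460,160:480],1.25);b=z(sc[215:365,105:335],400/230.)
o=np.zeros((500,800,3),np.uint8);o[:,:400]=a;o[:b.shape[0],400:]=b[:,:400]
cv2.imwrite("pics/w6c.png",o)
E
```

```text
[545.22273497 -92.38373822 240.34803779] [ 7.69179326e-01  6.39032985e-01 -7.89607818e-05  4.67376681e-05] [-0.35389727 -0.5887717   0.65807877]
```

View pics/w6c.png

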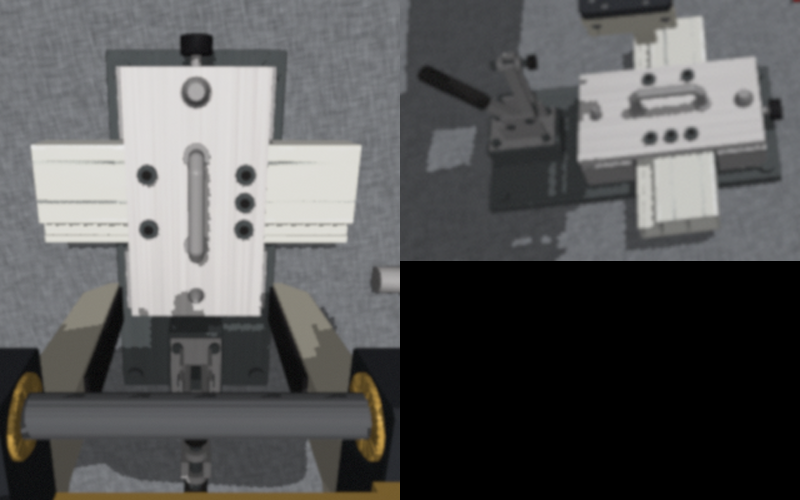

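The plate is seated flat on the rails. The thick pin shows in the large hole, and the clamp is still open. Next I shut the fingers and move to the inner side of the clamp grip.

Request:
jog_arm(
  motion=[
    [[-0.05,-0.2,0],[0,0,0]],
    [[-0.15,-0.7,0],[0,0,0]],
    [[-0.25,-1.3,0],[0,0,0]],
    [[-0.35,-1.9,0],[0,0,0]],
    [[-0.45,-2.5,0],[0,0,0]],
    [[-0.53,-2.85,0],[0,0,0]],
    [[-0.55,-2.99,0],[0,0,0]],
    [[-0.55,-2.99,0],[0,0,0]],
    [[-0.55,-2.99,-0.2],[0,0,0]],
    [[-0.55,-2.99,-0.5],[0,0,0]],
    [[-0.55,-2.99,-0.8],[0,0,0]],
    [[-0.55,-2.99,-1.1],[0,0,0]],
    [[-0.55,-2.99,-1.25],[0,0,0]],
    [[-0.55,-2.99,-1.3],[0,0,0]],
    [[-0.55,-2.99,-1.3],[0,0,0]],
  ],
  gripper=0,
)

```text
time: 19.3
tool_pos: [512.4, -271.9, 162.8]
orientation: [0.769, 0.639, 0.0, 0.0]
contact_force: [-0.9, -0.2, 0.0]
finger_gap: 0.8
```

```bash
python3 - <<'E'
from h import *
st=manip.read_state();print(st["tool_pos"],st["contact_force"],st["finger_gap"])
sc=viewer.snapshot("scene")
cv2.imwrite("pics/s7.png",cv2.resize(sc[190:340,80:280],None,fx=3,fy=3,interpolation=cv2.INTER_CUBIC))
o=np.array([545.6,-92.0,0]);p0=st["tool_pos"]
for th in(1.05,.95,.85,.75,.65,.55,.45,.35,.25,.15,.07,0,-.02):
    y=-170-85*np.cos(th)+9*np.sin(th)+7.5; z=82+85*np.sin(th)+9*np.cos(th)
    print(th,((o+[.1836*y,.983*y,z]-p0)/60).round(3).tolist())
E
```

```text
[ 512.43275692 -271.88667363  162.7760461 ] [-0.87153768 -0.15237332  0.00770901] 0.7782791432756535
1.05 [-0.05, -0.229, -0.043]
0.95 [-0.073, -0.354, -0.107]
0.85 [-0.095, -0.472, -0.183]
0.75 [-0.116, -0.583, -0.271]
0.65 [-0.135, -0.684, -0.37]
0.55 [-0.152, -0.774, -0.478]
0.45 [-0.167, -0.854, -0.595]
0.35 [-0.179, -0.922, -0.72]
0.25 [-0.19, -0.977, -0.85]
0.15 [-0.198, -1.019, -0.986]
0.07 [-0.202, -1.043, -1.098]
0 [-0.205, -1.057, -1.196]
-0.02 [-0.205, -1.059, -1.225]
```

View pics/s7.png

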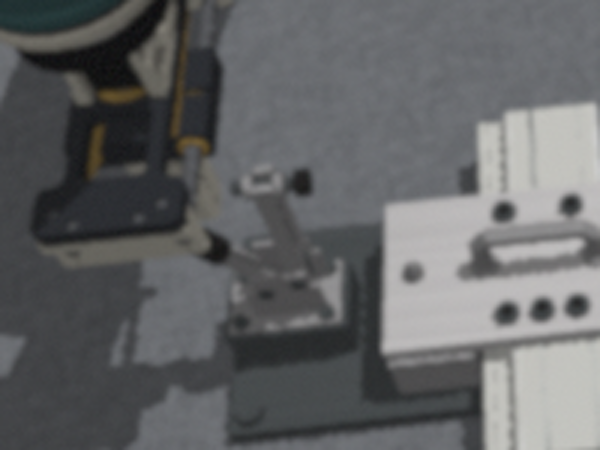

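The fingers are in place between the upright arm and the grip, with nothing touching. I'll push along the arc.

Request:
jog_arm(
  motion=[
    [[-0.02,-0.1,-0.02],[0,0,0]],
    [[-0.05,-0.229,-0.043],[0,0,0]],
    [[-0.06,-0.29,-0.073],[0,0,0]],
    [[-0.073,-0.354,-0.107],[0,0,0]],
    [[-0.095,-0.472,-0.183],[0,0,0]],
    [[-0.116,-0.583,-0.271],[0,0,0]],
    [[-0.135,-0.684,-0.37],[0,0,0]],
    [[-0.152,-0.774,-0.478],[0,0,0]],
    [[-0.167,-0.854,-0.595],[0,0,0]],
    [[-0.179,-0.922,-0.72],[0,0,0]],
    [[-0.185,-0.95,-0.785],[0,0,0]],
    [[-0.19,-0.977,-0.85],[0,0,0]],
    [[-0.19,-0.977,-0.85],[0,0,0]],
  ],
)

```text
time: 20.98
tool_pos: [500.9, -330.6, 111.7]
orientation: [0.769, 0.639, -0.0, 0.0]
contact_force: [0.7, -0.1, 0.6]
finger_gap: 0.6
```

```bash
cat > arm.py <<'E'
from h import *
def chk():
    for n in("scene","top"):
        viewer.snapshot(n);C=cam(n)
        print(n,"arm",[(round(d['conf'],2),d['rect']) for d in spotter.boxes_of(n,"clamp_arm")],"handle",[(round(d['conf'],2),d['rect']) for d in spotter.boxes_of(n,"clamp_handle")])
        for th in(1.05,.25,0):
            a=1.5*th;J=lambda *p:pose(545.6,-92,-.1846,p)
            print(th,"arm tip",proj(C,J((0,-148+112*np.cos(a),90+112*np.sin(a)))).round(0).tolist(),"handle 35/115",proj(C,J(*[(0,-170-s*np.cos(th),82+s*np.sin(th)) for s in(35,115)])).round(0).tolist())
E
python3 -c "import arm;arm.chk()"
```

```text
scene arm [(0.31, [116.6, 225.1, 325.8, 351.6])] handle [(0.62, [118.8, 276.3, 169.9, 285.9])]
1.05 arm tip [[162.0, 244.0]] handle 35/115 [[155.0, 274.0], [119.0, 256.0]]
0.25 arm tip [[232.0, 260.0]] handle 35/115 [[149.0, 281.0], [103.0, 280.0]]
0 arm tip [[240.0, 271.0]] handle 35/115 [[150.0, 283.0], [107.0, 288.0]]
top arm [(0.84, [421.8, 234.9, 478.5, 252.7])] handle [(0.84, [479.1, 246.6, 520.3, 263.2])]
1.05 arm tip [[492.0, 237.0]] handle 35/115 [[495.0, 250.0], [533.0, 248.0]]
0.25 arm tip [[421.0, 234.0]] handle 35/115 [[499.0, 253.0], [544.0, 259.0]]
0 arm tip [[413.0, 238.0]] handle 35/115 [[498.0, 254.0], [539.0, 262.0]]
```

The detected arm matches a handle angle of about 0.25 rad, so the push is working.

Request:
jog_arm(
  motion=[
    [[-0.004,-0.02,-0.07],[0,0,0]],
    [[-0.008,-0.042,-0.136],[0,0,0]],
    [[-0.01,-0.056,-0.19],[0,0,0]],
    [[-0.012,-0.066,-0.248],[0,0,0]],
    [[-0.014,-0.075,-0.3],[0,0,0]],
    [[-0.015,-0.08,-0.335],[0,0,0]],
    [[-0.015,-0.08,-0.345],[0,0,0]],
    [[-0.015,-0.08,-0.345],[0,0,0]],
  ],
)

```text
time: 22.28
tool_pos: [500.2, -335.4, 91.5]
orientation: [0.769, 0.639, 0.0, 0.001]
contact_force: [0.8, 0.7, 2.5]
finger_gap: 0.4
```

Request:
jog_arm(
  motion=[
    [[0,0,-0.01],[0,0,0]],
    [[0,0,-0.02],[0,0,0]],
    [[0,0,-0.025],[0,0,0]],
    [[0,0,-0.025],[0,0,0]],
  ],
)

```text
time: 22.78
tool_pos: [500.3, -335.5, 91.2]
orientation: [0.769, 0.639, 0.0, 0.001]
contact_force: [-2.8, 4.1, 13.9]
finger_gap: 0.6
```

Request:
jog_arm(
  motion=[
    [[0,0,-0.02],[0,0,0]],
    [[0,0,-0.035],[0,0,0]],
    [[0,0,-0.035],[0,0,0]],
  ],
)

```text
time: 23.15
tool_pos: [500.4, -335.5, 91.0]
orientation: [0.769, 0.639, 0.0, 0.001]
contact_force: [-7.2, 6.5, 20.6]
finger_gap: 0.5
```

The handle is on its stop: 21 N and no further travel. I'll retreat upward and look.

Request:
jog_arm(
  motion=[
    [[0,0,0.1],[0,0,0]],
    [[0,0,0.4],[0,0,0]],
    [[0,0,0.9],[0,0,0]],
    [[0,0,1.5],[0,0,0]],
    [[0,-0.2,2.1],[0,0,0]],
    [[0,-0.6,2.5],[0,0,0]],
    [[0,-1.2,2.6],[0,0,0]],
    [[0,-1.7,2.6],[0,0,0]],
    [[0,-2,2.6],[0,0,0]],
    [[0,-2,2.6],[0,0,0]],
    [[0,-2,2.6],[0,0,0]],
  ],
)

```text
time: 24.52
tool_pos: [500.5, -454.8, 247.1]
orientation: [0.769, 0.639, 0.0, 0.001]
contact_force: [-0.0, -0.8, -0.2]
finger_gap: 0.6
```

```bash
python3 - <<'E'
from h import *
import arm;arm.chk()
print(manip.read_state()["contact_force"])
sc=viewer.snapshot("scene");tp=viewer.snapshot("top")
z=lambda q,f:cv2.resize(q,None,fx=f,fy=f,interpolation=cv2.INTER_CUBIC)
a=z(sc[190:440,80:400],2.5)[:,:800];b=z(tp[110:320,300:560],1)
a=z(sc[210:360,95:335],1.66);b=z(tp[170:320,310:550],1.66)
cv2.imwrite("pics/f.png",z(np.hstack([a,b]),1.0))
for n,t in(("top","hammer"),("top","tape")):print(t,[(round(d['conf'],2),d['rect']) for d in spotter.boxes_of(n,t)])
E
```

```text
scene arm [(0.56, [171.3, 262.5, 234.6, 286.9]), (0.38, [207.8, 248.1, 316.8, 309.1])] handle [(0.81, [106.7, 278.4, 171.2, 293.1])]
1.05 arm tip [[162.0, 244.0]] handle 35/115 [[155.0, 274.0], [119.0, 256.0]]
0.25 arm tip [[232.0, 260.0]] handle 35/115 [[149.0, 281.0], [103.0, 280.0]]
0 arm tip [[240.0, 271.0]] handle 35/115 [[150.0, 283.0], [107.0, 288.0]]
top arm [(0.93, [418.5, 238.6, 479.2, 254.6])] handle [(0.69, [218.7, 125.0, 253.1, 171.9]), (0.65, [477.9, 247.9, 541.3, 268.9])]
1.05 arm tip [[492.0, 237.0]] handle 35/115 [[495.0, 250.0], [533.0, 248.0]]
0.25 arm tip [[421.0, 234.0]] handle 35/115 [[499.0, 253.0], [544.0, 259.0]]
0 arm tip [[413.0, 238.0]] handle 35/115 [[498.0, 254.0], [539.0, 262.0]]
[ 0.0382701  -0.29120554 -0.673117  ]
hammer [(0.58, [312.8, 123.2, 454.5, 172.9])]
tape [(0.59, [218.3, 122.8, 256.0, 175.2])]
```

View pics/f.png

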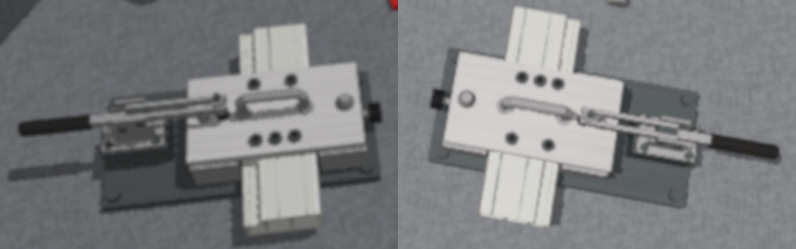

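The final view shows the handle level, the arm lying over the plate with its foot down, and the plate on both pins. The robot is clear of everything.

```bash
python3 -c "
from plant import manip
print(manip.hand_in(), manip.read_state()['time'])"
```

```text
the job is handed in; nothing more can be done
the job is handed in; nothing more can be done
```

The drill jig is closed and the job is handed in, at about 25 s of the 61 s allowed. The aluminium drill plate sits on both pins, larger hole on the thick pin, and the toggle clamp is fully down on it.

**Plate:** I picked it up by the bow handle and looked through the large hole to line it up with the pin, which needed a correction of about 1.6 mm. It went down the pins with almost no resistance. It met the rails at a tool height of 78.4 mm, which is the height expected when seated, and I only opened the gripper then.

**Clamp:** I pushed the handle down along its arc until it stopped at a tool height of 91.0 mm, which matches the handle being level. The force there was 21 N with no further travel. I then backed off, and the wrist force read about zero.

**Last checks:**
- **Final pictures:** the handle is level, the foot is on the plate, and the plate is on both pins. The robot is touching nothing.
- **Hammer and tape:** the network puts both within about 3 pixels of where they started.
- **One disagreement:** the arm's tip shows about 5 pixels short of where my 112 mm model puts it for a fully closed clamp. I trusted the stop force and the handle height, which both agree with fully down. My guess is that the 112 mm includes some length behind the pivot, but I did not confirm that.

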